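# Check a mould's depth with the collared gauge rod

### The job

Take the collared gauge rod out of the sloping tool rack, push it down the mould case's sloping guide tube until its collar stops on the rim, and draw it right out again. Then hold the rod level with its tip about 6 cm above the middle of the white reading tile, and finish there, still holding it: it is not put down or let go. Leave the two other tools in the rack and do not disturb the other things on the table.

Things in the scene. Friction and masses are not known exactly. Their poses are not given: they have to be found in the camera images.
- gauge: Gauge rod, bare metal, about 0.12 kg, round about z: 10 mm shaft down -z to a tapered tip, flat collar 30 mm across (z 0 to 8 mm), round handle 18 mm across (z 8 to 90 mm). Origin: centre of the collar's underside; z up the handle. Starts in any one of the rack's holes, collar on the rack's face, sloping 45 degrees, handle up and towards the robot. The only rack tool with a collar.
- gauge_tip (a point): The tip of the gauge rod, 85 mm below the collar's underside on the rod's axis.
- rack: Fixed grey tool rack 216 mm wide: a sloping block 35 mm thick with three square through holes 14 mm wide, at y -65, 0, 65 mm, cheeks 85 mm high at its ends, base plate 8 mm. Outward along the holes is (-0.707, 0, 0.707) in its frame; their mouths lie at x 0, z 100 mm. Origin: on the table under the middle mouth; z up, -x is its front, roughly towards the robot.
- guide_tube: The aluminium guide tube fixed on the mould case: outside 26 mm, bore 14 mm, 110 mm long, open at its upper end and free for the shaft's whole length. Origin: centre of its upper rim, 125 mm above the table; z points out of the tube along its axis, 45 degrees up and towards the case's front.
- mould_case: The fixed white plaster mould case that carries the guide tube, a box 160 by 140 mm and 50 mm high with four wing nuts (to 60 mm high) on its corners. Origin: on the table under the centre of the tube's rim; z up; the box spans x -35 to 125 mm and y -70 to 70 mm; -x is its front, roughly towards the robot.
- reading_tile: Fixed square white glazed tile, 100 by 100 mm, on a wooden stand (foot 110 by 110 mm); the tile's top is 60 mm above the table. Origin: on the table under its centre; z up.
- ball_tool: Another metal tool in the rack, without a collar: an 18 mm handle from z 0 to 75 mm, ending in a thin neck with an 18 mm ball at z 100 mm. Origin: centre of the handle's foot, at the hole's mouth; z points up the handle. To be left alone.
- flat_tool: Another metal tool in the rack, without a collar: an 18 mm handle from z 0 to 75 mm, ending in a flat blade 18 mm wide up to z 120 mm. Origin: centre of the handle's foot, at the hole's mouth; z points up the handle. To be left alone.
- powder_brush: Flat brush with a black handle, 170 mm long lying on the table in front of the rack. To be left alone.
- spatula: Spatula 170 mm long with a wooden handle, lying on the table behind the rack. To be left alone.
- cream_jar: Closed jar 56 mm across and 42 mm high, standing beside the reading tile. Origin: centre of its underside. To be left alone.
- mixing_tub: Open white tub 52 mm across and 35 mm high, standing beside the reading tile. Origin: centre of its underside. To be left alone.
- marker: Yellow crayon stick 12 mm thick and about 110 mm long, lying in front of the reading tile. To be left alone.

How it is judged:
By the outcome, as a careful person would: the job done as asked, in the order asked, and still so for the second after the job is handed in, while the arm keeps its last pose, push and grip.
It also fails if it takes over 64 s, if anything falls off the work surface, if the arm or the gripper's body presses on something with over 40 N, if the wrist force passes 120 N, or if a joint passes its speed limit or range.

### The arm

A 7-joint arm with a two-finger parallel gripper is mounted at the origin on the work surface. World frame = base frame: x ahead of the robot, y to its left, z up, the work surface at z = 0. Lengths are in mm, angles in rad, forces in N, time in s.
With the tool pointing down it reaches from about 350 to 775 mm from the base axis. Payload 3.1 kg.
Tool frame: the origin (TCP) lies midway between the tips of the shut fingers; the grasp point (between the pads) lies 19 mm behind it; z points along the fingers, y is the line along which they close (so a half turn about z gives the same grasp; the last joint's range is limited). The gripper opens to 85 mm and grips with 20 to 120 N. Pads are 22 mm wide; open, the fingers measure 114 mm over their backs; the gripper's body (76 mm by 85 mm) begins 54 mm behind the grasp point. The pads swing forward as they close: fully open they stand 13 mm farther back than shut.
Start: joints at [1.153, 0.311, 0.014, 1.512, -0.004, 1.319, -0.027], TCP at [201.893, -511.622, 231.304] pointing down, gripper open.
Joint ranges: [-2.7, 2.7], [-0.3, 1.91], [-1.27, 1.3], [0.12, 2.57], [-1.44, 4.58], [0.2, 2.03], [-3.05, 3.05]. Speed limits (rad/s): [2.79, 2.79, 3.14, 3.14, 3.14, 3.14, 3.14].

### API

Orientations are given as a rotation vector (axis times angle).
In Python, from station import arm gives the robot as it stands.
- The arm moves only by the tool servo_tool, never from a script. Its argument "series" is a list of rows, each an object with "offset": the shift along the tool's x, y, z in m, a list of three; "dr": the turn, a rotation vector about the tool's x, y, z in degrees, a list of three; "hand": the finger opening in m, from 0 to 0.0854. In form: [{"offset": [dx, dy, dz], "dr": [rx, ry, rz], "hand": hand}, ...]. A call has 1 to 8 rows; each row shifts and turns the commanded pose from where the row before left it, along the tool's axes as they then stand; what a row does not reach is not made up. A row lasts 1/12 s, in which the tool goes at most 41.7 mm and 7.16 degrees, less where a joint would pass 70% of its speed; a pose out of reach is approached as far as the arm can. A call is refused whole if a number of a shift passes 0.0417 or a number of a turn 7.16, either way. A call with a gripper value outside its range is refused whole. The fingers move at their own pace and stop on an object; "newtons" is the grip in N (left out, the last holds). Time passes only in rows, so rows that do not move let the fingers close. It gives the time, the measured TCP pose, the force, the opening and the grip force at its end, in the units of the state.
- arm.sense(): the state, without advancing time (a new reading comes with each control period).
- arm.grab_frame(name): name is "side" or "top"; returns a dict with "pixels" (384x512x3 uint8, blue, green, red), "mtx" (3x3 intrinsics, pixels), "pose" (4x4, takes a point from camera to world coordinates). Camera axes: x right, y down, z forward; pixel columns grow to the right and rows downward; lengths in mm; the calibration is good to about 2 mm. A picture is of the moment at which its call begins. There is no depth.
- arm.sign_off(): hands the job in; it is judged then, once.
Trained networks look in a picture, given as the dict that the camera call returned (one of the last four; its "shot" number tells which), for a name from the list of things; names that differ only in an ending like _2 or _b are one class to them, and where a whole thing is asked for, a point or a joint stands for the part that bears it (a point fixed in the world has none). Each returns a list of dicts, best first, with "confidence" (0 to 1); they miss things now and then, are a little off and sometimes report something else, mostly with a low value. They report only what shows in the picture. A call takes as long as a camera call.
- arm.search_frame(picture, target): "bbox" ([left, top, right, bottom] as shares, 0 to 1, of the picture: columns of its width, rows of its height, round what is visible of it).
- arm.masks_of(picture, target): "pixels" (384x512 bool, what is visible of it) and "bbox" ([left, top, right, bottom] as shares, 0 to 1, of the picture: columns of its width, rows of its height, round what is visible of it).
The state is a dict: "time": time; "qpos": joint angles; "dq": joint speeds; "tau": joint torques, N m; "eef_pos": TCP position; "tool_rot": TCP orientation; "wrist_force": force on the tool from outside, world axes, zero at the start; "torque": the same for the moment, N m; "grip_width": finger opening in mm; "grasp_force": force on a finger pad.
Only numpy, scipy, OpenCV 4.12 (cv2) and the standard library are available. Lean on these libraries where they do the work, as an engineer would, in place of code of your own. Each camera call takes 0.05 s, during which the arm holds its last target. There are 200 camera calls.

## Working session

There is one attempt and no reset: what is moved stays moved. The work goes in short steps, Python scripts to look and compute and a tool call to move; the robot and the scene stay as the last step left them, time stands still between calls to the robot, and variables do not carry over. Pictures are saved under pics/ and viewed, at most 10 in all, crops included, and the job is handed in when it is done.

Besides the shell and the picture viewer there is one more tool, called after "Request:" in YAML: its name, and indented under it one key for each argument. servo_tool: Moves the arm, as the interface text tells. Its arguments: {"type":"object","properties":{"series":{"type":"array"},"newtons":{"type":"number"}},"required":["series"]}

```bash
ls; mkdir -p pics
python3 - <<'E'
from station import arm
import cv2,numpy as np
s=arm.sense();print({k:np.round(v,3).tolist() for k,v in s.items()})
for n in("side","top"):
    p=arm.grab_frame(n);cv2.imwrite(f"pics/{n}0.png",p["pixels"]);print(n,p["mtx"].tolist(),np.round(p["pose"],3).tolist())
    for t in["gauge","gauge_tip","rack","guide_tube","mould_case","reading_tile","ball_tool","flat_tool"]:
        print(t,[(round(d["confidence"],2),(np.array(d["bbox"])*[512,384,512,384]).round(1).tolist()) for d in arm.search_frame(p,t)[:2]])
E
```

```text
pics
{'time': 0.0, 'qpos': [1.153, 0.312, 0.014, 1.513, -0.004, 1.319, -0.027], 'dq': [0.0, -0.002, -0.001, 0.0, 0.0, -0.001, -0.001], 'tau': [-0.0, -37.991, 0.146, -23.059, 0.012, 0.014, 0.0], 'eef_pos': [201.585, -510.933, 230.196], 'tool_rot': [-3.084, -0.586, 0.001], 'wrist_force': [0.461, -0.882, -0.205], 'torque': [-0.02, 0.019, -0.007], 'grasp_force': 0.0, 'grip_width': 85.39}
side [[404.65005945781223, 0.0, 251.09612912881593], [0.0, 404.65005945781223, 197.4512161941149], [0.0, 0.0, 1.0]] [[0.974, -0.11, 0.2, 409.207], [-0.227, -0.552, 0.803, -739.285], [0.022, -0.827, -0.562, 634.886], [0.0, 0.0, 0.0, 1.0]]
gauge [(0.68, [202.4, 134.1, 234.4, 150.8])]
gauge_tip [(0.66, [202.8, 135.7, 235.4, 151.8])]
rack [(0.83, [209.7, 129.5, 270.4, 197.6]), (0.55, [204.8, 135.3, 235.4, 150.4])]
guide_tube [(0.6, [241.9, 190.6, 277.4, 217.1])]
mould_case [(0.71, [225.9, 187.9, 304.9, 255.7])]
reading_tile [(0.67, [242.3, 192.4, 276.5, 214.4])]
ball_tool [(0.76, [210.9, 137.2, 238.7, 158.7])]
flat_tool []
top [[350.5499652906881, 0.0, 255.95842775297024], [0.0, 350.5499652906881, 186.97491440692303], [0.0, 0.0, 1.0]] [[0.005, -0.982, 0.187, 443.8], [-1.0, -0.004, 0.002, 5.668], [-0.001, -0.187, -0.982, 878.008], [0.0, 0.0, 0.0, 1.0]]
gauge [(0.89, [125.5, 183.1, 142.3, 217.9]), (0.19, [86.5, 155.7, 194.8, 211.2])]
gauge_tip [(0.79, [124.7, 179.9, 138.9, 214.7])]
rack [(0.61, [85.3, 153.1, 194.4, 214.3])]
guide_tube []
mould_case [(0.57, [231.5, 148.0, 286.9, 213.7]), (0.17, [395.3, 184.0, 423.0, 207.8])]
reading_tile [(0.7, [345.3, 176.7, 399.1, 222.4])]
ball_tool [(0.61, [159.0, 176.6, 167.8, 211.8])]
flat_tool [(0.8, [93.0, 185.8, 112.1, 232.3])]
```

Run:
```python
import cv2
a=cv2.imread("pics/top0.png")[120:270,70:440]
cv2.imwrite("pics/topc.png",cv2.resize(a,None,fx=2.16,fy=2.16,interpolation=2))
a=cv2.imread("pics/side0.png")[100:290,170:420]
cv2.imwrite("pics/sidec.png",cv2.resize(a,None,fx=3,fy=3,interpolation=2))
```

```text
(no output)
```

View pics/topc.png

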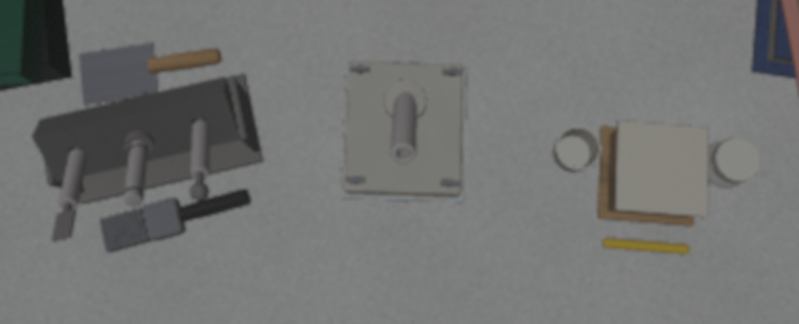

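View pics/sidec.png

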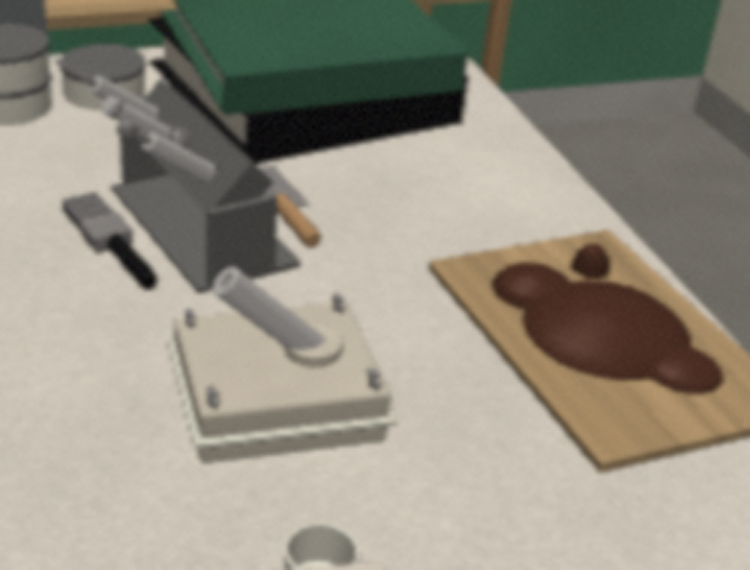

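The top view shows the gauge in the middle hole: its collar is at about (133,183) and its handle end at (132,212). The tube rim is at about (257,190) in the top view and (246,193) in the side view. Next I'll fit the poses of the fixed things.

```bash
cat > h.py <<'E'
import numpy as np,cv2
from scipy.optimize import least_squares
from scipy.spatial.transform import Rotation as R
def proj(c,P):
    P=np.atleast_2d(P).astype(float);T=np.linalg.inv(c["pose"]);q=P@T[:3,:3].T+T[:3,3];q=q@np.array(c["mtx"]).T
    return q[:,:2]/q[:,2:]
def place(p,P):
    x,y,a=p;return np.atleast_2d(P)@R.from_euler('z',a).as_matrix().T+[x,y,0]
def fit(obs,x0):  # obs: list of (cam, localpts, pix)
    f=lambda p:np.concatenate([(proj(c,place(p,L))-px).ravel() for c,L,px in obs])
    r=least_squares(f,x0,x_scale=[10,10,.1],loss='soft_l1');return r.x,r.fun.reshape(-1,2)
def tri(cams,pxs):
    f=lambda P:np.concatenate([proj(c,P)[0]-p for c,p in zip(cams,pxs)])
    r=least_squares(f,[500,0,100]);return r.x,r.fun
s=.7071
def tool(y,z):return [-s*z,y,100+s*z]
E
python3 - <<'E'
from station import arm
from h import *
import pickle
C={n:arm.grab_frame(n) for n in("side","top")}
S,T=C["side"],C["top"]
tc=lambda L:np.array(L)/2.16+[70,120]-.25; sc=lambda L:np.array(L)/3+[170,100]-.3
print("tri rim",tri([S,T],[sc([228,280]),tc([403,152])]))
case,r=fit([(T,[[125,70,50],[125,-70,50],[-35,-70,50],[-35,70,50],[0,0,125]],tc([[347,62],[464,64],[463,193],[345,191],[403,152]])),
 (S,[[-35,70,50],[-35,-70,50],[125,-70,50],[125,70,50],[0,0,125]],sc([[176,323],[203,433],[388,404],[352,305],[228,280]]))],[480,0,0])
print(case,r.round(1).tolist())
rack,r=fit([(T,[tool(0,0),tool(0,90),tool(65,75),tool(65,120),tool(-65,100)],tc([[138,138],[134,200],[68,203],[60,238],[199,190]]))],[500,200,0])
print(rack,r.round(1).tolist())
tile,r=fit([(T,[[50,50,60],[50,-50,60],[-50,-50,60],[-50,50,60]],tc([[617,121],[707,125],[705,215],[614,211]]))],[480,-300,0])
print(tile,r.round(1).tolist())
np.savez("poses.npz",case=case,rack=rack,tile=tile)
def circ(p,M,z,rad):
    t=np.linspace(0,2*np.pi,24);return np.c_[rad*np.cos(t),rad*np.sin(t),0*t+z]
A=R.from_euler('y',-45,degrees=True).as_matrix()
def draw(c,off,sz,k):
    im=cv2.resize(c["pixels"][off[1]:off[1]+sz[1],off[0]:off[0]+sz[0]],None,fx=k,fy=k,interpolation=2)
    im=cv2.convertScaleAbs(im,alpha=1.5)
    def pl(P,col,cl=False):
        q=((proj(c,P)-off+.5)*k-.5);cv2.polylines(im,[q.round().astype(int)],cl,col,1)
    for z,rd in((0,13),(0,7),(-40,13)): pl(place(case,circ(0,0,z,rd)@A.T+[0,0,125]),(0,0,255),True)
    pl(place(case,[[125,70,50],[125,-70,50],[-35,-70,50],[-35,70,50]]),(0,255,0),True)
    for z,rd in((0,15),(8,15),(90,9)): pl(place(rack,circ(0,0,z,rd)@A.T+[0,0,100]),(0,0,255),True)
    for y,z in((65,120),(-65,100)): pl(place(rack,[tool(y,0),tool(y,z)]),(255,255,0))
    return im
a=draw(T,[80,130],[220,100],3.6);b=draw(S,[190,115],[130,150],4)
cv2.imwrite("pics/ovt.png",a);cv2.imwrite("pics/ovs.png",b)
E
```

```text
tri rim (array([580.88222319,   6.27863048, 126.27886754]), array([-0.3769935 ,  0.07608765,  0.03985579, -0.36715652]))
[ 5.80738164e+02  3.37074168e+00 -1.64771462e-02] [[-0.2, -3.6], [2.5, -3.4], [2.7, 1.6], [-1.6, 1.3], [1.4, -0.2], [-2.6, -2.1], [-1.5, -2.7], [5.7, -1.5], [0.3, -2.6], [-0.2, 1.3]]
[5.88516466e+02 2.78378481e+02 2.55233620e-01] [[2.3, 4.4], [-0.6, -0.5], [-0.0, 1.5], [-0.6, -0.8], [0.2, -0.8]]
[ 5.76113904e+02 -2.75455313e+02 -6.24768408e-02] [[-0.6, -0.5], [-0.3, 0.4], [0.9, 0.5], [0.1, -0.5]]
```

View pics/ovt.png

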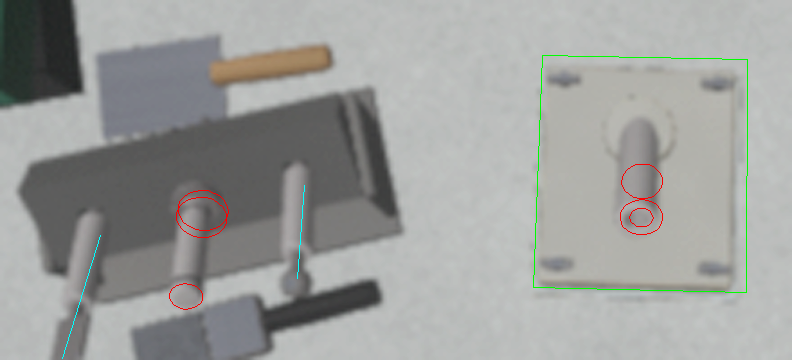

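View pics/ovs.png

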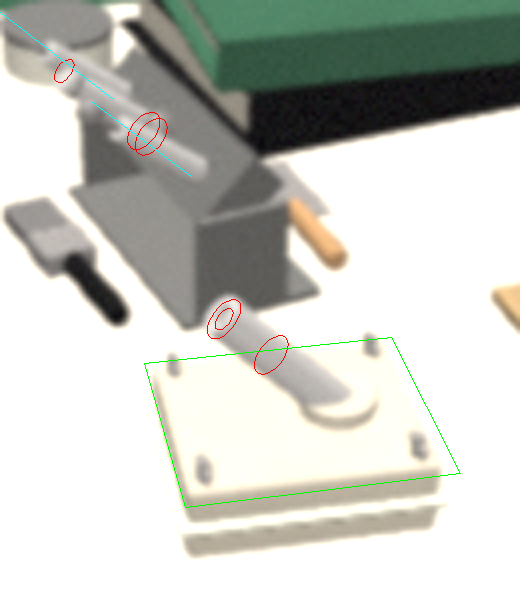

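The overlay shows that the rack and tube yaws need refining: the gauge collar is really near (193,195) in the overlay and the rack's edges slope about 0.21. I'll fit silhouettes to the network masks.

```bash
cat >> h.py <<'E'
from scipy.optimize import minimize
A=R.from_euler('y',-45,degrees=True).as_matrix()
t_=np.linspace(0,2*np.pi,24)
def cyl(c,p,h,z0,z1,r,y=0):
    P=np.vstack([np.c_[r*np.cos(t_),r*np.sin(t_),0*t_+z] for z in(z0,z1)])@A.T+[0,y,h]
    return cv2.convexHull(((proj(c,place(p,P))+.5)*4-.5).round().astype(np.int32))
def sil(c,p,h,parts,y=0):
    m=np.zeros((384*4,512*4),np.uint8)
    for z0,z1,r in parts: cv2.fillConvexPoly(m,cyl(c,p,h,z0,z1,r,y),1)
    return cv2.resize(m.astype(np.float32),(512,384),interpolation=cv2.INTER_AREA)
def iou(a,b):return np.minimum(a,b).sum()/np.maximum(a,b).sum()
def silfit(items,x0):
    f=lambda p:-sum(iou(sil(c,p,h,parts,y),m) for c,h,parts,y,m in items)
    best=None
    for da in(-.1,0,.1):
        q=np.array(x0)+[0,0,da]
        r=minimize(f,q,method='Nelder-Mead',options=dict(initial_simplex=np.vstack([q,q+[8,0,0],q+[0,8,0],q+[0,0,.1]]),maxiter=150))
        if best is None or r.fun<best.fun:best=r
    return best.x,[round(float(iou(sil(c,best.x,h,parts,y),m)),2) for c,h,parts,y,m in items]
E
python3 - <<'E'
from station import arm
from h import *
C={n:arm.grab_frame(n) for n in("side","top")}
M={}
for n,c in C.items():
    for t in("gauge","ball_tool","flat_tool","guide_tube"):
        for d in arm.masks_of(c,t)[:2]:
            m=d["pixels"];ys,xs=np.nonzero(m);print(n,t,round(d["confidence"],2),m.sum(),xs.min(),ys.min(),xs.max(),ys.max())
            M.setdefault((n,t),m.astype(np.float32))
np.savez("masks.npz",**{a+"-"+b:v for (a,b),v in M.items()})
P={"gauge":([(0,8,15),(8,90,9)],0,100),"ball_tool":([(0,75,9),(75,100,4),(91,109,9)],-65,100),"flat_tool":([(0,75,9),(75,120,9)],65,100),"guide_tube":([(-104,0,13)],0,125)}
def go(keys,x0):
    it=[(C[n],P[t][2],P[t][0],P[t][1],M[n,t]) for n,t in keys if (n,t) in M]
    print(keys,*silfit(it,x0))
r0=[592,276,.215]
go([("top","gauge")],r0);go([("side","gauge")],r0);go([("top","gauge"),("side","gauge")],r0)
go([("top","gauge"),("top","ball_tool")],r0)
c0=[581,5,0.]
for k in([("side","guide_tube")],[("top","guide_tube")],[("side","guide_tube"),("top","guide_tube")]):
    if any(q in M for q in k): go(k,c0)
E
```

```text
side gauge 0.75 2152 208 128 269 196
side gauge 0.59 154 204 132 233 148
side ball_tool 0.6 194 210 140 241 159
side flat_tool 0.55 378 192 165 221 195
side guide_tube 0.55 401 242 189 277 216
side guide_tube 0.42 3858 243 287 310 359
top gauge 0.65 388 126 179 140 215
top gauge 0.28 189 349 230 388 236
top ball_tool 0.5 276 158 174 166 212
top flat_tool 0.69 382 94 187 110 229
top guide_tube 0.61 318 251 162 262 194
[('top', 'gauge')] [5.95161756e+02 2.83759590e+02 3.01637522e-01] [0.83]
[('side', 'gauge')] [ 6.35432125e+02  2.55624619e+02 -6.04644387e-02] [0.11]
[('top', 'gauge'), ('side', 'gauge')] [5.95241627e+02 2.83968889e+02 3.18060722e-01] [0.83, 0.0]
[('top', 'gauge'), ('top', 'ball_tool')] [5.93622901e+02 2.83187239e+02 2.94425931e-01] [0.82, 0.78]
[('side', 'guide_tube')] [5.79685717e+02 3.16863950e+00 1.96515049e-01] [0.87]
[('top', 'guide_tube')] [ 5.80823159e+02  8.13941763e+00 -3.79913481e-02] [0.87]
[('side', 'guide_tube'), ('top', 'guide_tube')] [ 5.80196608e+02  7.67105117e+00 -7.08705738e-03] [0.85, 0.86]
```

Run:
```python
from station import arm
from h import *
S,T=arm.grab_frame("side"),arm.grab_frame("top")
M=np.load("masks.npz")
def z(c,x,y,w,h,k,p,al):
    im=cv2.resize(c["pixels"][y:y+h,x:x+w],None,fx=k,fy=k,interpolation=cv2.INTER_CUBIC);im=cv2.convertScaleAbs(im,alpha=al)
    return im
a=z(T,82,148,72,75,8,None,1.9);b=z(S,190,115,65,60,8,None,1.3)
o=np.zeros((600,1100,3),np.uint8)
a=z(T,82,148,116,90,6.8,None,2.0)
cv2.imwrite("pics/zt.png",a[:600,:800])
b=z(S,195,120,80,75,8,None,1.4);cv2.imwrite("pics/zs.png",b)
```

```text
(no output)
```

View pics/zt.png

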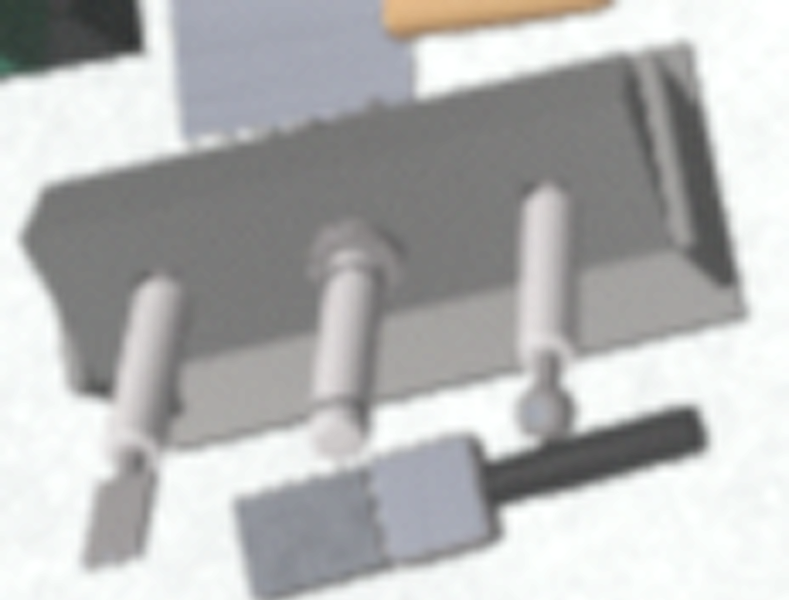

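View pics/zs.png

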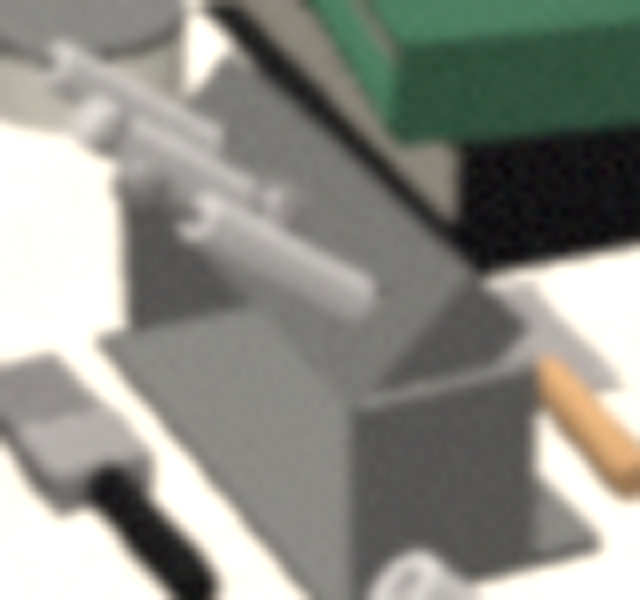

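Run:
```python
from station import arm
from h import *
S,T=arm.grab_frame("side"),arm.grab_frame("top")
tc=lambda L:(np.array(L)+.5)/6.8+[82,148]-.5; sc=lambda L:(np.array(L)+.5)/8+[195,120]-.5
to=(T,[tool(0,90),tool(0,5),tool(65,75),tool(-65,100),tool(-65,75)],tc([[338,432],[355,252],[132,450],[546,410],[545,352]]))
so=(S,[tool(0,90),tool(-65,100),tool(-65,75)],sc([[97,118],[137,180],[203,218]]))
for o in([to],[so],[to,so]):
    p,r=fit(o,[590,278,.2]);print(p.round(3),r.round(1).tolist())
print(tri([S,T],[sc([97,118]),tc([338,432])]),tri([S,T],[sc([137,180]),tc([546,410])]),tri([S,T],[sc([203,218]),tc([545,352])]))
# yaw from edge lines
def back(c,px,z):
    d=c["pose"][:3,:3]@np.linalg.inv(c["mtx"])@[*px,1];o=c["pose"][:3,3];return o+d*(z-o[2])/d[2]
for a,b,z in(([170,445],[745,318],8),([45,185],[690,42],110)):
    P,Q=back(T,tc(a),z),back(T,tc(b),z);v=P-Q;print("edge",np.hypot(*v[:2]),np.arctan2(-v[0],v[1]))
```

```text
[5.90768e+02 2.78679e+02 2.37000e-01] [[-0.7, -0.2], [1.8, 3.6], [-0.4, -0.0], [-0.3, -1.3], [0.5, 0.1]]
[5.90726e+02 2.63875e+02 2.01000e-01] [[-0.0, -0.4], [0.8, 0.0], [-0.8, 0.3]]
[5.90816e+02 2.77761e+02 2.32000e-01] [[-0.4, -0.2], [2.2, 3.6], [-0.1, -0.2], [-0.0, -1.2], [0.9, 0.3], [-0.4, -2.3], [1.0, -2.1], [-0.7, -2.0]]
(array([529.65003935, 265.08574637, 155.84732646]), array([-0.14409763,  0.02081893,  0.00893311, -0.11051482])) (array([534.93153956, 199.84903307, 164.15251066]), array([ 0.26965532, -0.04139163, -0.01840658,  0.21598544])) (array([556.14746724, 206.32931433, 145.06053114]), array([-0.09729755,  0.0163778 ,  0.00730409, -0.07903711]))
edge 214.4215071516537 0.22632173227089966
edge 216.81539413326743 0.2320953733655421
```

The zoomed top view shows the gauge's end face at about (338,432) and its collar at (355,252). The side view shows its end at (97,118). The tools look sagged a few degrees below 45° because of the hole play, so I'll fit that too and work out the first move.

Run:
```python
from station import arm
from h import *
S,T=arm.grab_frame("side"),arm.grab_frame("top")
tc=lambda L:(np.array(L)+.5)/6.8+[82,148]-.5; sc=lambda L:(np.array(L)+.5)/8+[195,120]-.5
def pt(y,z,r,d):
    e=np.pi/4-d;return np.array([0,y,100])+r*np.array([-s,0,-s])+r*np.array([np.sin(e),0,np.cos(e)])+z*np.array([-np.cos(e),0,np.sin(e)])
obs=[(T,0,90,15,tc([338,432])),(T,0,5,15,tc([355,252])),(S,0,90,15,sc([97,118])),(T,-65,100,9,tc([546,410])),(T,-65,75,9,tc([545,352])),(S,-65,100,9,sc([137,180])),(S,-65,75,9,sc([203,218])),(T,65,75,9,tc([132,450]))]
def f(p):return np.concatenate([(proj(c,place(p[:3],pt(y,z,r,p[3])))[0]-q) for c,y,z,r,q in obs]+[[(p[2]-.229)*100]])
r=least_squares(f,[592,278,.229,.05],x_scale=[10,10,.1,.1],loss='soft_l1');p=r.x
print(p,np.degrees(p[3]),r.fun.round(1))
for z in(0,45,50,90):print(z,place(p[:3],pt(0,z,15,p[3])).round(1))
st=arm.sense();Rm=R.from_rotvec(st["tool_rot"]).as_matrix();print(Rm.round(3),st["eef_pos"],st["time"])
```

```text
[6.00084003e+02 2.82710578e+02 2.30058446e-01 1.38514235e-01] 7.936281085292243 [-0.4  0.4  0.3  0.3 -0.6 -0.  -0.2 -0.3  0.2  0.1  0.8  0.8 -0.2 -0.2
 -0.1 -0.6  0.1]
0 [[598.6 282.4 101.4]]
45 [[563.6 274.2 128.5]]
50 [[559.7 273.3 131.5]]
90 [[528.6 266.  155.6]]
[[ 0.93   0.367 -0.   ]
 [ 0.367 -0.93  -0.   ]
 [-0.     0.    -1.   ]] [ 201.89669189 -511.62686885  231.28553674] 1.8
```

Good fit: the rod slopes at about 37°, and the grip point 50 mm up the handle is (560, 273, 131). I'm moving above it.

Request:
servo_tool:
  series:
    - {"offset": [0.0255, -0.0246, 0], "dr": [0, 0, 0], "hand": 0.045}
    - {"offset": [0.0255, -0.0246, 0], "dr": [0, 0, 0], "hand": 0.045}
    - {"offset": [0.0255, -0.0246, 0], "dr": [0, 0, 0], "hand": 0.045}
    - {"offset": [0.0255, -0.0246, 0], "dr": [0, 0, 0], "hand": 0.045}
    - {"offset": [0.0255, -0.0246, 0], "dr": [0, 0, 0], "hand": 0.045}
    - {"offset": [0.0255, -0.0246, 0], "dr": [0, 0, 0], "hand": 0.045}
    - {"offset": [0.0255, -0.0246, 0], "dr": [0, 0, 0], "hand": 0.045}
    - {"offset": [0.0255, -0.0246, 0], "dr": [0, 0, 0], "hand": 0.045}

```text
time: 2.47
eef_pos: [319.9, -252.0, 231.6]
tool_rot: [3.086, 0.587, 0.001]
wrist_force: [0.2, -0.0, -0.2]
grip_width: 45.2
grasp_force: 0.0
```

Request:
servo_tool:
  series:
    - {"offset": [0.0255, -0.0246, 0], "dr": [0, 0, 0], "hand": 0.045}
    - {"offset": [0.0255, -0.0246, 0], "dr": [0, 0, 0], "hand": 0.045}
    - {"offset": [0.0255, -0.0246, 0], "dr": [0, 0, 0], "hand": 0.045}
    - {"offset": [0.0255, -0.0246, 0], "dr": [0, 0, 0], "hand": 0.045}
    - {"offset": [0.0255, -0.0246, 0], "dr": [0, 0, 0], "hand": 0.045}
    - {"offset": [0.0255, -0.0246, 0], "dr": [0, 0, 0], "hand": 0.045}
    - {"offset": [0.0255, -0.0246, 0], "dr": [0, 0, 0], "hand": 0.045}
    - {"offset": [0.0255, -0.0246, 0], "dr": [0, 0, 0], "hand": 0.045}

```text
time: 3.13
eef_pos: [437.4, 5.8, 231.7]
tool_rot: [3.086, 0.586, 0.001]
wrist_force: [1.4, -1.3, -0.1]
grip_width: 44.7
grasp_force: 0.0
```

Request:
servo_tool:
  series:
    - {"offset": [0.0255, -0.0246, 0], "dr": [0, 0, 0], "hand": 0.045}
    - {"offset": [0.0255, -0.0246, 0], "dr": [0, 0, 0], "hand": 0.045}
    - {"offset": [0.0255, -0.0246, 0], "dr": [0, 0, 0], "hand": 0.045}
    - {"offset": [0.0255, -0.0246, 0], "dr": [0, 0, 0], "hand": 0.045}
    - {"offset": [0.0255, -0.0246, 0], "dr": [0, 0, 0], "hand": 0.045}
    - {"offset": [0.0255, -0.0246, 0], "dr": [0, 0, 0], "hand": 0.045}
    - {"offset": [0, 0, 0], "dr": [0, 0, 4.15], "hand": 0.045}
    - {"offset": [0, 0, 0], "dr": [0, 0, 4.15], "hand": 0.045}

```text
time: 3.8
eef_pos: [524.8, 201.1, 230.6]
tool_rot: [-3.118, -0.364, 0.002]
wrist_force: [-0.1, 0.2, -0.2]
grip_width: 45.0
grasp_force: 0.0
```

Request:
servo_tool:
  series:
    - {"offset": [0.0253, -0.031, 0], "dr": [0, 0, 0], "hand": 0.045}
    - {"offset": [0.0253, -0.031, 0], "dr": [0, 0, 0], "hand": 0.045}
    - {"offset": [0, 0, 0.03], "dr": [0, 0, 0], "hand": 0.045}
    - {"offset": [0, 0, 0.03], "dr": [0, 0, 0], "hand": 0.045}
    - {"offset": [0, 0, 0], "dr": [0, 0, 0], "hand": 0.045}

```text
time: 4.22
eef_pos: [556.6, 267.8, 164.5]
tool_rot: [3.115, 0.364, -0.019]
wrist_force: [-1.0, -1.6, -0.9]
grip_width: 44.7
grasp_force: 0.0
```

Run:
```python
from station import arm
from h import *
S,T=arm.grab_frame("side"),arm.grab_frame("top")
f=lambda c,x,y,w,h,k:cv2.resize(c["pixels"][y:y+h,x:x+w],None,fx=k,fy=k,interpolation=cv2.INTER_CUBIC)
o=np.hstack([f(S,180,90,100,100,4),f(T,82,140,100,100,4)]);cv2.imwrite("pics/pre.png",cv2.convertScaleAbs(o,alpha=1.4))
```

```text
(no output)
```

View pics/pre.png

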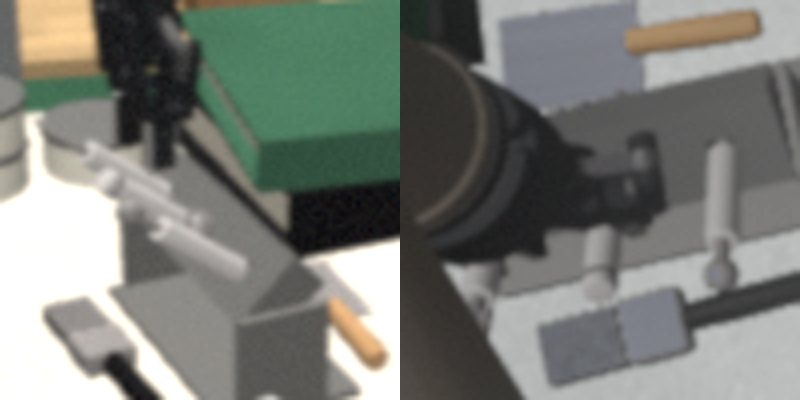

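The fingers straddle the gauge handle in both views. I'm descending to grip.

Request:
servo_tool:
  series:
    - {"offset": [0.003, -0.003, 0.026], "dr": [0, 0, 0], "hand": 0.045}
    - {"offset": [0, 0, 0.026], "dr": [0, 0, 0], "hand": 0.045}
    - {"offset": [0, 0, 0], "dr": [0, 0, 0], "hand": 0.045}
    - {"offset": [0, 0, 0], "dr": [0, 0, 0], "hand": 0.045}

```text
time: 4.65
eef_pos: [562.7, 272.4, 120.3]
tool_rot: [3.12, 0.36, 0.0]
wrist_force: [-0.4, 1.1, 0.3]
grip_width: 45.0
grasp_force: 0.0
```

Request:
servo_tool:
  newtons: 70
  series:
    - {"offset": [0, 0, 0], "dr": [0, 0, 0], "hand": 0.005}
    - {"offset": [0, 0, 0], "dr": [0, 0, 0], "hand": 0.005}
    - {"offset": [0, 0, 0], "dr": [0, 0, 0], "hand": 0.005}
    - {"offset": [0, 0, 0], "dr": [0, 0, 0], "hand": 0.005}
    - {"offset": [0, 0, 0], "dr": [0, 0, 0], "hand": 0.005}
    - {"offset": [0, 0, 0], "dr": [0, 0, 0], "hand": 0.005}

```text
time: 5.15
eef_pos: [563.5, 274.4, 122.0]
tool_rot: [-3.119, -0.362, -0.006]
wrist_force: [-0.7, -0.9, 7.6]
grip_width: 15.3
grasp_force: 68.3
```

The rod is caught too near the fingertips (width 15.3 mm, under 18), so I'm regripping 11 mm lower.

Request:
servo_tool:
  series:
    - {"offset": [0, 0, 0], "dr": [0, 0, 0], "hand": 0.045}
    - {"offset": [0, 0, 0], "dr": [0, 0, 0], "hand": 0.045}
    - {"offset": [0, 0, 0.005], "dr": [0, 0, 0], "hand": 0.045}
    - {"offset": [0, 0, 0.006], "dr": [0, 0, 0], "hand": 0.045}
    - {"offset": [0, 0, 0], "dr": [0, 0, 0], "hand": 0.045}
    - {"offset": [0, 0, 0], "dr": [0, 0, 0], "hand": 0.045}

```text
time: 5.65
eef_pos: [561.7, 272.7, 107.0]
tool_rot: [3.12, 0.362, -0.004]
wrist_force: [-0.1, -0.5, 0.4]
grip_width: 44.9
grasp_force: 0.0
```

Run:
```python
from station import arm
from h import *
S,T=arm.grab_frame("side"),arm.grab_frame("top")
st=arm.sense();print({k:np.round(st[k],3).tolist() for k in("time","eef_pos","tool_rot","wrist_force","grip_width","qpos")})
f=lambda c,x,y,w,h,k:cv2.resize(c["pixels"][y:y+h,x:x+w],None,fx=k,fy=k,interpolation=cv2.INTER_CUBIC)
o=np.hstack([f(S,190,105,80,100,5),f(T,82,150,80,100,5)]);cv2.imwrite("pics/pre2.png",cv2.convertScaleAbs(o,alpha=1.5))
```

```text
{'time': 5.75, 'eef_pos': [562.195, 273.183, 107.877], 'tool_rot': [3.12, 0.362, -0.001], 'wrist_force': [0.128, -0.11, 0.272], 'grip_width': 45.05, 'qpos': [-0.117, 0.619, -0.567, 1.448, 0.345, 1.174, -2.072]}
```

View pics/pre2.png

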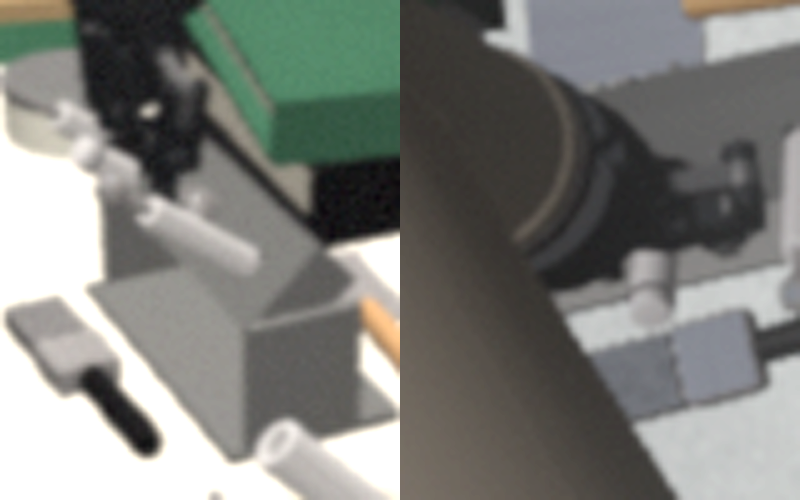

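The fingers now straddle the handle below its axis in both views, and the gauge end is still at about (650,300) in the top crop. Gripping.

Request:
servo_tool:
  newtons: 90
  series:
    - {"offset": [0, 0, 0], "dr": [0, 0, 0], "hand": 0.005}
    - {"offset": [0, 0, 0], "dr": [0, 0, 0], "hand": 0.005}
    - {"offset": [0, 0, 0], "dr": [0, 0, 0], "hand": 0.005}
    - {"offset": [0, 0, 0], "dr": [0, 0, 0], "hand": 0.005}
    - {"offset": [0, 0, 0], "dr": [0, 0, 0], "hand": 0.005}
    - {"offset": [0, 0, 0], "dr": [0, 0, 0], "hand": 0.005}

```text
time: 6.25
eef_pos: [562.4, 273.5, 108.6]
tool_rot: [-3.12, -0.362, -0.001]
wrist_force: [-0.0, -0.3, 1.7]
grip_width: 15.3
grasp_force: 87.6
```

Request:
servo_tool:
  series:
    - {"offset": [-0.008, 0, -0.006], "dr": [0, 0, 0], "hand": 0.005}
    - {"offset": [-0.008, 0, -0.006], "dr": [0, 0, 0], "hand": 0.005}
    - {"offset": [-0.008, 0, -0.006], "dr": [0, 0, 0], "hand": 0.005}
    - {"offset": [-0.008, 0, -0.006], "dr": [0, 0, 0], "hand": 0.005}

```text
time: 6.58
eef_pos: [530.7, 265.7, 133.1]
tool_rot: [3.121, 0.362, 0.002]
wrist_force: [1.7, -0.1, -0.5]
grip_width: 15.9
grasp_force: 87.6
```

Request:
servo_tool:
  series:
    - {"offset": [-0.012, 0, -0.0095], "dr": [0, 0, 0], "hand": 0.005}
    - {"offset": [-0.012, 0, -0.0095], "dr": [0, 0, 0], "hand": 0.005}
    - {"offset": [-0.012, 0, -0.0095], "dr": [0, 0, 0], "hand": 0.005}
    - {"offset": [-0.012, 0, -0.0095], "dr": [0, 0, 0], "hand": 0.005}
    - {"offset": [-0.012, 0, -0.0095], "dr": [0, 0, 0], "hand": 0.005}
    - {"offset": [0, 0, 0], "dr": [0, 0, 0], "hand": 0.005}

```text
time: 7.08
eef_pos: [469.3, 252.6, 181.8]
tool_rot: [3.119, 0.366, -0.001]
wrist_force: [-0.2, 0.5, -0.9]
grip_width: 15.5
grasp_force: 88.3
```

The rod is out with low forces. I'm lifting clear of its neighbours, crossing to the tube, and turning.

Request:
servo_tool:
  series:
    - {"offset": [0, 0, -0.03], "dr": [0, 0, 0], "hand": 0.005}
    - {"offset": [0, 0, -0.035], "dr": [0, 0, 0], "hand": 0.005}
    - {"offset": [0, 0, -0.035], "dr": [0, 0, 0], "hand": 0.005}
    - {"offset": [-0.0103, 0.0334, 0], "dr": [0, 0, 0], "hand": 0.005}
    - {"offset": [-0.0103, 0.0334, 0], "dr": [0, 0, 0], "hand": 0.005}
    - {"offset": [-0.0103, 0.0334, 0], "dr": [0, 0, 0], "hand": 0.005}
    - {"offset": [-0.0103, 0.0334, 0], "dr": [0, 0, 0], "hand": 0.005}
    - {"offset": [-0.0103, 0.0334, 0], "dr": [0, 0, 0], "hand": 0.005}

```text
time: 7.75
eef_pos: [459.3, 76.4, 279.3]
tool_rot: [3.12, 0.363, -0.003]
wrist_force: [-0.2, -1.0, -1.7]
grip_width: 15.5
grasp_force: 88.2
```

Request:
servo_tool:
  series:
    - {"offset": [-0.0103, 0.0334, 0], "dr": [0, 0, 0], "hand": 0.005}
    - {"offset": [-0.0103, 0.0334, 0], "dr": [0, 0, 0], "hand": 0.005}
    - {"offset": [0, 0, 0], "dr": [0, 0, 6.9], "hand": 0.005}
    - {"offset": [0, 0, 0], "dr": [0, 0, 6.9], "hand": 0.005}
    - {"offset": [0, 0, 0], "dr": [0, -4, 0], "hand": 0.005}
    - {"offset": [0, 0, 0], "dr": [0, -4, 0], "hand": 0.005}
    - {"offset": [0, 0, 0], "dr": [0, 0, 0], "hand": 0.005}

```text
time: 8.33
eef_pos: [456.6, 7.8, 278.0]
tool_rot: [-3.132, 0.016, 0.227]
wrist_force: [0.3, -0.4, -2.4]
grip_width: 15.9
grasp_force: 88.0
```

Run:
```python
from station import arm
from h import *
C={n:arm.grab_frame(n) for n in("side","top")}
st=arm.sense();print({k:np.round(st[k],3).tolist() for k in("time","eef_pos","tool_rot","wrist_force","grip_width","qpos")})
print(R.from_rotvec(st["tool_rot"]).as_matrix().round(3).tolist())
for n,c in C.items():
    for t in("gauge","gauge_tip"):
        for d in arm.masks_of(c,t)[:2]:
            m=d["pixels"];ys,xs=np.nonzero(m);print(n,t,round(d["confidence"],2),m.sum(),xs.min(),ys.min(),xs.max(),ys.max())
S,T=C["side"],C["top"]
f=lambda c,x,y,w,h,k:cv2.resize(c["pixels"][y:y+h,x:x+w],None,fx=k,fy=k,interpolation=cv2.INTER_CUBIC)
o=np.hstack([f(S,170,80,133,200,3),f(T,190,120,133,200,3)]);cv2.imwrite("pics/at.png",cv2.convertScaleAbs(o,alpha=1.4))
```

```text
{'time': 8.433, 'eef_pos': [455.669, 8.426, 278.906], 'tool_rot': [-3.132, 0.014, 0.222], 'wrist_force': [0.254, 0.511, -1.478], 'grip_width': 15.825, 'qpos': [0.352, 0.238, -0.497, 1.529, 0.091, 1.544, -1.729]}
[[0.99, -0.009, -0.141], [-0.009, -1.0, 0.002], [-0.141, -0.001, -0.99]]
side gauge 0.73 1070 281 346 314 383
side gauge 0.67 513 166 110 232 165
side gauge_tip 0.62 476 166 111 231 164
top gauge 0.29 380 94 187 109 230
```

View pics/at.png

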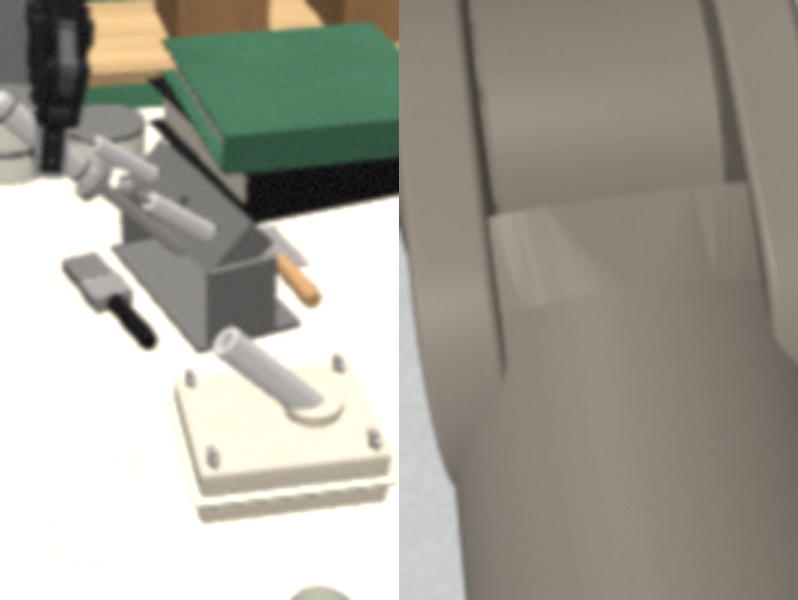

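The top view is blocked by the arm here. In the side view the rod is held well, tip lower right, above the tube rim at crop (228,342). I'll fit the rod within the known grip plane from the side mask, and fit the tube the same way.

```bash
cat >> h.py <<'E'
def solid(c,o,yaw,e,parts):
    u=np.array([-np.cos(e)*np.cos(yaw),-np.cos(e)*np.sin(yaw),np.sin(e)])
    v=np.array([-np.sin(yaw),np.cos(yaw),0]);w=np.cross(u,v)
    m=np.zeros((384*4,512*4),np.uint8)
    for z0,r0,z1,r1 in parts:
        P=np.vstack([np.array(o)+z*u+r*(np.cos(t_)[:,None]*v+np.sin(t_)[:,None]*w) for z,r in((z0,r0),(z1,r1))])
        cv2.fillConvexPoly(m,cv2.convexHull(((proj(c,P)+.5)*4-.5).round().astype(np.int32)),1)
    return cv2.resize(m.astype(np.float32),(512,384),interpolation=cv2.INTER_AREA)
ROD=[(-85,1.5,-77,5),(-77,5,0,5),(0,15,8,15),(8,9,90,9)];TUBE=[(-105,13,0,13)]
def planefit(c,m,y,yaw,x0,parts):
    q=np.array(x0,float);f=lambda p:-iou(solid(c,[p[0],y,p[1]],yaw,p[2],parts),m)
    r=minimize(f,q,method='Nelder-Mead',options=dict(initial_simplex=np.vstack([q,q+[8,0,0],q+[0,8,0],q+[0,0,.08]]),maxiter=200))
    return r.x[0],r.x[1],np.degrees(r.x[2]),-r.fun
E
cat > look.py <<'E'
from station import arm
from h import *
S=arm.grab_frame("side");st=arm.sense();M=R.from_rotvec(st["tool_rot"]).as_matrix();p=np.array(st["eef_pos"]);g=p-19*M[:,2]
print("t",st["time"],"tcp",p.round(1),"grasp",g.round(1),"F",np.round(st["wrist_force"],1),"toolx head",np.arctan2(M[1,0],M[0,0]).round(3),"pitch",np.degrees(np.arctan2(M[2,0],M[0,0])).round(1))
ds=[d for d in arm.masks_of(S,"gauge") if 250<d["pixels"].sum()<900]
e0=np.radians(45)
for d in ds[:2]:
    ys,xs=np.nonzero(d["pixels"]);print(round(d["confidence"],2),d["pixels"].sum(),xs.min(),ys.min(),xs.max(),ys.max())
    x,z,e,q=planefit(S,d["pixels"].astype(np.float32),g[1],np.arctan2(M[1,0],M[0,0]),[g[0]+47*.71,g[2]-47*.71,e0],ROD)
    a=np.radians(e);print("collar",np.round([x,z],1),"elev",round(e,1),"iou",round(q,2),"tip",np.round([x+85*np.cos(a),z-85*np.sin(a)],1),"grip along",np.round((g[0]-x)*-np.cos(a)+(g[2]-z)*np.sin(a),1),"off",np.round((g[0]-x)*np.sin(a)+(g[2]-z)*np.cos(a),1))
E
cat look.py > l1.py
cat >> l1.py <<'E'
for y in(5,7.5):
  for yaw in(-.03,0):
    d=arm.masks_of(S,"guide_tube")[0];print(y,yaw,d["pixels"].sum(),np.round(planefit(S,d["pixels"].astype(np.float32),y,yaw,[580,125,e0],TUBE),2))
E
python3 l1.py
```

```text
t 8.6833 tcp [455.6   8.2 280.2] grasp [458.2   8.2 299. ] F [ 0.  -0.3 -1.6] toolx head -0.01 pitch -7.9
0.86 371 166 110 228 161
collar [489.2 267.1] elev 45.4 iou 0.56 tip [548.9 206.6] grip along 44.5 off 0.3
0.31 416 192 164 222 196
collar [491.6 265.7] elev 45.0 iou 0.0 tip [551.7 205.6] grip along 47.2 off 0.0
5 -0.03 445 [578.32 128.44  45.38   0.86]
5 0 445 [578.3  128.59  45.82   0.87]
7.5 -0.03 445 [577.27 127.71  45.06   0.87]
7.5 0 445 [578.96 126.1   45.53   0.88]
```

Request:
servo_tool:
  series:
    - {"offset": [0.002, 0, 0.025], "dr": [0, 0, 0], "hand": 0.005}
    - {"offset": [0.005, 0.0007, 0.025], "dr": [0, 0, 0], "hand": 0.005}
    - {"offset": [0.01, 0, 0.0075], "dr": [0, 0, 0], "hand": 0.005}
    - {"offset": [0.01, 0, 0.0075], "dr": [0, 0, 0], "hand": 0.005}
    - {"offset": [0, 0, 0], "dr": [0, 0, 0], "hand": 0.005}
    - {"offset": [0, 0, 0], "dr": [0, 0, 0], "hand": 0.005}

```text
time: 9.43
eef_pos: [474.9, 7.4, 212.0]
tool_rot: [-3.132, 0.015, 0.218]
wrist_force: [0.4, 0.2, -0.8]
grip_width: 15.8
grasp_force: 88.0
```

```bash
cat > l2.py <<'E'
f=lambda c,x,y,w,h,k:cv2.resize(c["pixels"][y:y+h,x:x+w],None,fx=k,fy=k,interpolation=cv2.INTER_CUBIC)
cv2.imwrite("pics/rim.png",cv2.convertScaleAbs(f(S,180,130,120,100,6),alpha=1.2))
E
cat look.py l2.py > l3.py; python3 l3.py
```

```text
t 9.4833 tcp [474.9   7.5 212.5] grasp [477.5   7.5 231.3] F [ 0.4  0.1 -1.9] toolx head -0.01 pitch -7.9
0.58 445 179 140 240 189
collar [509.1 198.8] elev 45.2 iou 0.72 tip [568.9 138.4] grip along 45.3 off 0.5
```

View pics/rim.png

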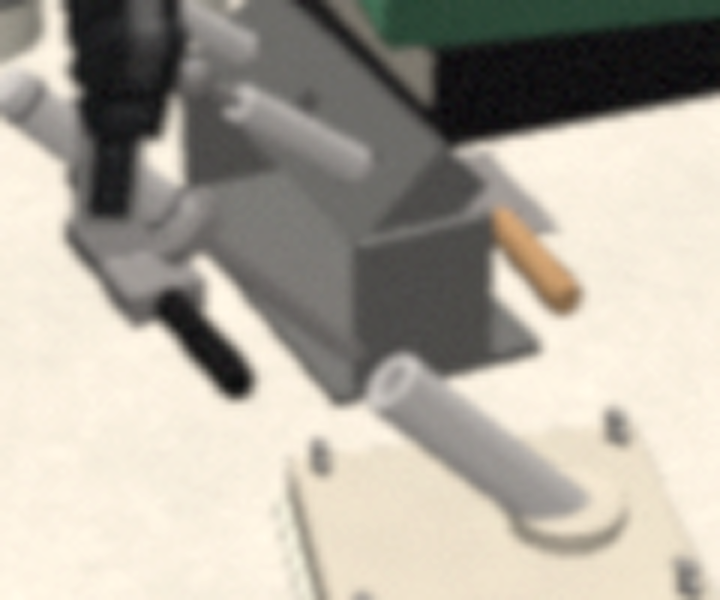

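The picture shows the rim centre at crop (393,382), with the shaft pointing at it to within about 2 mm. That agrees with the fit (x+z 707 against 705), so I'm advancing slowly along the axis.

Request:
servo_tool:
  series:
    - {"offset": [0.0048, 0, 0.0036], "dr": [0, 0, 0], "hand": 0.005}
    - {"offset": [0.0048, 0, 0.0036], "dr": [0, 0, 0], "hand": 0.005}
    - {"offset": [0.0048, 0, 0.0036], "dr": [0, 0, 0], "hand": 0.005}
    - {"offset": [0.0048, 0, 0.0036], "dr": [0, 0, 0], "hand": 0.005}
    - {"offset": [0, 0, 0], "dr": [0, 0, 0], "hand": 0.005}

```text
time: 9.95
eef_pos: [491.1, 6.9, 193.5]
tool_rot: [-3.133, 0.016, 0.221]
wrist_force: [0.6, 0.5, -2.0]
grip_width: 15.7
grasp_force: 88.0
```

Request:
servo_tool:
  series:
    - {"offset": [0.0048, 0, 0.0036], "dr": [0, 0, 0], "hand": 0.005}
    - {"offset": [0.0048, 0, 0.0036], "dr": [0, 0, 0], "hand": 0.005}
    - {"offset": [0.0048, 0, 0.0036], "dr": [0, 0, 0], "hand": 0.005}
    - {"offset": [0, 0, 0], "dr": [0, 0, 0], "hand": 0.005}

```text
time: 10.28
eef_pos: [503.9, 6.7, 180.8]
tool_rot: [-3.133, 0.016, 0.221]
wrist_force: [0.2, -0.5, -1.2]
grip_width: 15.8
grasp_force: 88.0
```

```bash
python3 look.py
```

```text
t 10.3333 tcp [503.5   6.9 181.3] grasp [506.2   6.8 200.1] F [-0.6 -0.3 -0.7] toolx head -0.01 pitch -8.1
0.91 282 195 154 243 192
collar [538.6 166.2] elev 45.3 iou 0.52 tip [598.5 105.8] grip along 46.9 off 0.8
```

Request:
servo_tool:
  series:
    - {"offset": [0.0048, 0, 0.0036], "dr": [0, 0, 0], "hand": 0.005}
    - {"offset": [0.0048, 0, 0.0036], "dr": [0, 0, 0], "hand": 0.005}
    - {"offset": [0.0048, 0, 0.0036], "dr": [0, 0, 0], "hand": 0.005}
    - {"offset": [0.0048, 0, 0.0036], "dr": [0, 0, 0], "hand": 0.005}
    - {"offset": [0.0048, 0, 0.0036], "dr": [0, 0, 0], "hand": 0.005}
    - {"offset": [0, 0, 0], "dr": [0, 0, 0], "hand": 0.005}

```text
time: 10.88
eef_pos: [525.1, 6.5, 159.5]
tool_rot: [-3.133, 0.016, 0.221]
wrist_force: [0.5, -0.2, -2.1]
grip_width: 15.6
grasp_force: 88.0
```

Request:
servo_tool:
  series:
    - {"offset": [0.004, 0, 0.003], "dr": [0, 0, 0], "hand": 0.005}
    - {"offset": [0.004, 0, 0.003], "dr": [0, 0, 0], "hand": 0.005}
    - {"offset": [0.004, 0, 0.003], "dr": [0, 0, 0], "hand": 0.005}
    - {"offset": [0.004, 0, 0.003], "dr": [0, 0, 0], "hand": 0.005}
    - {"offset": [0, 0, 0], "dr": [0, 0, 0], "hand": 0.005}

```text
time: 11.3
eef_pos: [539.3, 6.5, 145.8]
tool_rot: [-3.133, 0.016, 0.22]
wrist_force: [0.5, -0.4, -1.2]
grip_width: 15.4
grasp_force: 88.0
```

Request:
servo_tool:
  series:
    - {"offset": [0.0016, 0, 0.0012], "dr": [0, 0, 0], "hand": 0.005}
    - {"offset": [0.0016, 0, 0.0012], "dr": [0, 0, 0], "hand": 0.005}
    - {"offset": [0, 0, 0], "dr": [0, 0, 0], "hand": 0.005}

```text
time: 11.55
eef_pos: [542.0, 6.5, 143.7]
tool_rot: [-3.133, 0.015, 0.219]
wrist_force: [-0.6, 0.3, -1.1]
grip_width: 15.6
grasp_force: 88.0
```

```bash
python3 look.py
```

```text
t 11.6 tcp [541.9   6.6 143.9] grasp [544.5   6.5 162.7] F [ 1.  -0.1 -2.2] toolx head -0.01 pitch -8.0
0.69 268 213 167 247 197
collar [576.2 130.2] elev 45.2 iou 0.52 tip [636.2  70. ] grip along 45.4 off 0.4
0.49 348 244 192 276 216
collar [644.4  64.6] elev 42.8 iou 0.59 tip [706.8   6.9] grip along 140.0 off 4.3
```

About 5 mm remains. I'm advancing in 1.5 mm steps until the collar presses.

Request:
servo_tool:
  series:
    - {"offset": [0.0012, 0, 0.0009], "dr": [0, 0, 0], "hand": 0.005}
    - {"offset": [0.0012, 0, 0.0009], "dr": [0, 0, 0], "hand": 0.005}
    - {"offset": [0, 0, 0], "dr": [0, 0, 0], "hand": 0.005}

```text
time: 11.9
eef_pos: [544.1, 6.4, 141.7]
tool_rot: [-3.133, 0.016, 0.219]
wrist_force: [0.4, 0.0, -1.2]
grip_width: 15.6
grasp_force: 88.0
```

Request:
servo_tool:
  series:
    - {"offset": [0.0012, 0, 0.0009], "dr": [0, 0, 0], "hand": 0.005}
    - {"offset": [0, 0, 0], "dr": [0, 0, 0], "hand": 0.005}

```text
time: 12.07
eef_pos: [545.1, 6.5, 140.6]
tool_rot: [-3.133, 0.015, 0.219]
wrist_force: [0.4, -0.5, -1.6]
grip_width: 15.7
grasp_force: 88.0
```

Request:
servo_tool:
  series:
    - {"offset": [0.0012, 0, 0.0009], "dr": [0, 0, 0], "hand": 0.005}
    - {"offset": [0, 0, 0], "dr": [0, 0, 0], "hand": 0.005}

```text
time: 12.23
eef_pos: [546.1, 6.6, 139.7]
tool_rot: [-3.133, 0.015, 0.22]
wrist_force: [-0.1, 0.3, -1.2]
grip_width: 15.3
grasp_force: 88.1
```

Request:
servo_tool:
  series:
    - {"offset": [0.0012, 0, 0.0009], "dr": [0, 0, 0], "hand": 0.005}
    - {"offset": [0, 0, 0], "dr": [0, 0, 0], "hand": 0.005}

```text
time: 12.4
eef_pos: [546.1, 6.6, 139.5]
tool_rot: [-3.133, 0.015, 0.223]
wrist_force: [-4.2, 0.2, 3.4]
grip_width: 15.6
grasp_force: 88.9
```

Request:
servo_tool:
  series:
    - {"offset": [0.0012, 0, 0.0009], "dr": [0, 0, 0], "hand": 0.005}
    - {"offset": [0, 0, 0], "dr": [0, 0, 0], "hand": 0.005}

```text
time: 12.57
eef_pos: [546.0, 6.6, 139.4]
tool_rot: [3.133, -0.015, -0.227]
wrist_force: [-7.2, -0.9, 9.9]
grip_width: 15.7
grasp_force: 89.3
```

Request:
servo_tool:
  series:
    - {"offset": [0.0012, 0, 0.0009], "dr": [0, 0, 0], "hand": 0.005}
    - {"offset": [0, 0, 0], "dr": [0, 0, 0], "hand": 0.005}

```text
time: 12.73
eef_pos: [546.0, 6.7, 139.4]
tool_rot: [3.132, -0.015, -0.23]
wrist_force: [-10.9, -0.3, 15.7]
grip_width: 15.2
grasp_force: 89.6
```

The collar has seated: position stopped and the force is purely axial at about 19 N. Now drawing it right out along the axis.

Request:
servo_tool:
  series:
    - {"offset": [-0.004, 0, -0.003], "dr": [0, 0, 0], "hand": 0.005}
    - {"offset": [-0.008, 0, -0.006], "dr": [0, 0, 0], "hand": 0.005}
    - {"offset": [-0.008, 0, -0.006], "dr": [0, 0, 0], "hand": 0.005}
    - {"offset": [-0.008, 0, -0.006], "dr": [0, 0, 0], "hand": 0.005}
    - {"offset": [-0.008, 0, -0.006], "dr": [0, 0, 0], "hand": 0.005}
    - {"offset": [-0.008, 0, -0.006], "dr": [0, 0, 0], "hand": 0.005}
    - {"offset": [-0.008, 0, -0.006], "dr": [0, 0, 0], "hand": 0.005}

```text
time: 13.32
eef_pos: [502.5, 7.0, 183.2]
tool_rot: [-3.133, 0.015, 0.219]
wrist_force: [0.6, 0.2, -1.7]
grip_width: 15.6
grasp_force: 88.3
```

Request:
servo_tool:
  series:
    - {"offset": [-0.012, 0, -0.009], "dr": [0, 0, 0], "hand": 0.005}
    - {"offset": [-0.012, 0, -0.009], "dr": [0, 0, 0], "hand": 0.005}
    - {"offset": [-0.012, 0, -0.009], "dr": [0, 0, 0], "hand": 0.005}
    - {"offset": [-0.012, 0, -0.009], "dr": [0, 0, 0], "hand": 0.005}
    - {"offset": [-0.012, 0, -0.009], "dr": [0, 0, 0], "hand": 0.005}
    - {"offset": [0, 0, 0], "dr": [0, 0, 0], "hand": 0.005}

```text
time: 13.82
eef_pos: [449.3, 7.9, 237.9]
tool_rot: [3.134, -0.015, -0.214]
wrist_force: [0.9, -0.2, -2.0]
grip_width: 15.3
grasp_force: 88.3
```

```bash
python3 look.py
```

```text
t 13.8667 tcp [450.1   7.7 236.8] grasp [452.7   7.7 255.6] F [ 0.1 -0.7 -2. ] toolx head -0.01 pitch -7.8
0.81 426 164 131 228 180
collar [482.8 224.9] elev 44.7 iou 0.68 tip [543.3 165.1] grip along 43.0 off 0.7
```

The rod is out, tip about 57 mm clear of the rim. I'm levelling it, then crossing to the tile while still high.

Request:
servo_tool:
  series:
    - {"offset": [0, 0, 0], "dr": [0, 6.4, 0], "hand": 0.005}
    - {"offset": [0, 0, 0], "dr": [0, 6.4, 0], "hand": 0.005}
    - {"offset": [0, 0, 0], "dr": [0, 6.4, 0], "hand": 0.005}
    - {"offset": [0, 0, 0], "dr": [0, 6.4, 0], "hand": 0.005}
    - {"offset": [0, 0, 0], "dr": [0, 6.4, 0], "hand": 0.005}
    - {"offset": [0, 0, 0], "dr": [0, 6.4, 0], "hand": 0.005}
    - {"offset": [0, 0, 0], "dr": [0, 6.4, 0], "hand": 0.005}

```text
time: 14.5
eef_pos: [448.3, 0.3, 231.3]
tool_rot: [2.996, -0.034, 0.888]
wrist_force: [-2.1, -1.9, -2.6]
grip_width: 15.7
grasp_force: 88.3
```

Request:
servo_tool:
  series:
    - {"offset": [0, 0.035, 0], "dr": [0, 0, 0], "hand": 0.005}
    - {"offset": [0, 0.035, 0], "dr": [0, 0, 0], "hand": 0.005}
    - {"offset": [0, 0.035, 0], "dr": [0, 0, 0], "hand": 0.005}
    - {"offset": [0, 0.035, 0], "dr": [0, 0, 0], "hand": 0.005}
    - {"offset": [0, 0.035, 0], "dr": [0, 0, 0], "hand": 0.005}
    - {"offset": [0, 0.035, 0], "dr": [0, 0, 0], "hand": 0.005}
    - {"offset": [0, 0.035, 0], "dr": [0, 0, 0], "hand": 0.005}
    - {"offset": [0, 0.035, 0], "dr": [0, 0, 0], "hand": 0.005}

```text
time: 15.17
eef_pos: [447.4, -276.8, 235.6]
tool_rot: [3.0, -0.019, 0.889]
wrist_force: [0.4, 0.4, -2.3]
grip_width: 15.4
grasp_force: 88.3
```

```bash
cat > l4.py <<'E'
from station import arm
from h import *
st=arm.sense();M=R.from_rotvec(st["tool_rot"]).as_matrix();p=np.array(st["eef_pos"]);g=p-19*M[:,2]
h=np.arctan2(M[1,0],M[0,0])
print("t",st["time"],"tcp",p.round(1),"grasp",g.round(1),"F",np.round(st["wrist_force"],1),"head",h.round(3),"M",M.round(3).tolist(),"q",np.round(st["qpos"],2))
for n in("side","top"):
    c=arm.grab_frame(n)
    for d in arm.masks_of(c,"gauge")[:3]:
        ys,xs=np.nonzero(d["pixels"]);print(n,round(d["confidence"],2),d["pixels"].sum(),xs.min(),ys.min(),xs.max(),ys.max())
    for d in arm.search_frame(c,"reading_tile")[:2]:print(n,"tile",round(d["confidence"],2),(np.array(d["bbox"])*[512,384,512,384]).round())
    u=np.array([np.cos(h),np.sin(h),0])
    for k,nm in((-45,"end"),(45,"collar"),(130,"tip")):print(n,nm,proj(c,g+k*u).round(0))
    ds=arm.masks_of(c,"gauge")
    for d in ds:
        m=d["pixels"]; 
        if m[tuple(proj(c,g+60*u)[0].round().astype(int)[::-1]-np.array([4,4]))[0]:,:].sum()<1:continue
        if n=="side" and 150<m.sum()<1500:
            print(np.round(planefit(c,m.astype(np.float32),g[1],h,[g[0]+45,g[2],0],ROD),2))
E
python3 l4.py
```

```text
t 15.1667 tcp [ 447.4 -276.8  235.6] grasp [ 437.1 -276.5  251.5] F [ 0.4  0.4 -2.3] head -0.01 M [[0.838, -0.015, 0.545], [-0.008, -1.0, -0.015], [0.545, 0.008, -0.838]] q [ 0.26 -0.04  0.51  2.05 -0.54  0.76 -0.48]
side 0.76 672 199 227 277 246
side 0.32 406 192 164 222 195
side tile 0.71 [244. 288. 311. 357.]
side end [[161. 241.]]
side collar [[223. 234.]]
side tip [[278. 227.]]
[482.83 246.4    3.82   0.52]
top 0.83 514 407 189 422 262
top 0.33 344 326 178 347 197
top tile 0.78 [345. 174. 399. 224.]
top end [[419. 285.]]
top collar [[416. 233.]]
top tip [[412. 186.]]
```

Request:
servo_tool:
  series:
    - {"offset": [0, 0, 0], "dr": [0, 4, 0], "hand": 0.005}
    - {"offset": [-0.014, 0, 0.021], "dr": [0, 0, 0], "hand": 0.005}
    - {"offset": [-0.014, 0, 0.021], "dr": [0, 0, 0], "hand": 0.005}
    - {"offset": [-0.014, 0, 0.021], "dr": [0, 0, 0], "hand": 0.005}
    - {"offset": [-0.014, 0, 0.021], "dr": [0, 0, 0], "hand": 0.005}
    - {"offset": [-0.014, 0, 0.021], "dr": [0, 0, 0], "hand": 0.005}
    - {"offset": [0, 0, 0], "dr": [0, 0, 0], "hand": 0.005}
    - {"offset": [0, 0, 0], "dr": [0, 0, 0], "hand": 0.005}

```text
time: 16.23
eef_pos: [455.0, -275.0, 109.3]
tool_rot: [2.97, -0.02, 0.992]
wrist_force: [0.2, -0.4, -1.5]
grip_width: 15.5
grasp_force: 88.5
```

```bash
python3 l4.py
python3 - <<'E'
from station import arm
from h import *
t=np.load("poses.npz")["tile"]
for n in("side","top"):
    c=arm.grab_frame(n);print(n,proj(c,[t[0],t[1],120]),proj(c,[t[0],t[1],60]),[(round(d["confidence"],2),(np.array(d["bbox"])*[512,384,512,384]).round(1)) for d in arm.search_frame(c,"gauge")[:2]+arm.search_frame(c,"gauge_tip")[:2]])
E
```

```text
t 16.2333 tcp [ 455.  -275.   109.3] grasp [ 443.6 -274.8  124.5] F [ 0.2 -0.4 -1.5] head -0.011 M [[0.799, -0.015, 0.601], [-0.009, -1.0, -0.014], [0.601, 0.006, -0.799]] q [ 0.32  0.19  0.54  2.26 -1.22  0.58  0.26]
side 0.89 526 204 283 275 301
side tile 0.62 [241. 286. 312. 358.]
side end [[173. 300.]]
side collar [[228. 292.]]
side tip [[277. 284.]]
[ 4.8923e+02  1.2274e+02 -1.3000e-01  5.2000e-01]
top 0.72 409 383 194 396 260
top tile 0.73 [347. 173. 398. 224.]
top end [[390. 276.]]
top collar [[388. 233.]]
top tip [[386. 194.]]
side [[277.88877579 285.55512097]] [[275.91836069 309.01698977]] [(0.87, array([203.7, 282.7, 280.3, 300.7])), (0.72, array([207.2, 283.4, 278.7, 303.4])), (0.18, array([210. , 140. , 239.9, 161.7]))]
top [[384.81295976 192.95746487]] [[375.66733629 197.28791093]] [(0.59, array([384.3, 195.6, 396.6, 259.9])), (0.34, array([346.1, 229.6, 383.2, 235. ])), (0.96, array([381. , 192.8, 395.8, 259. ]))]
```

Request:
servo_tool:
  series:
    - {"offset": [-0.001, 0, 0.003], "dr": [0, 0, 0], "hand": 0.005}
    - {"offset": [0, 0, 0], "dr": [0, 0, 0], "hand": 0.005}
    - {"offset": [0, 0, 0], "dr": [0, 0, 0], "hand": 0.005}
    - {"offset": [0, 0, 0], "dr": [0, 0, 0], "hand": 0.005}

```text
time: 17.27
eef_pos: [456.5, -276.7, 107.3]
tool_rot: [2.966, -0.02, 0.995]
wrist_force: [0.1, 0.6, -0.8]
grip_width: 15.9
grasp_force: 88.5
```

```bash
python3 l4.py|grep -v top; python3 -c "
from station import arm
print(arm.sense()['dq']);print(arm.sign_off())"
```

```text
t 17.2667 tcp [ 456.5 -276.7  107.3] grasp [ 445.  -276.4  122.5] F [ 0.1  0.6 -0.8] head -0.01 M [[0.798, -0.016, 0.603], [-0.008, -1.0, -0.016], [0.603, 0.008, -0.798]] q [ 0.33  0.2   0.53  2.26 -1.24  0.58  0.28]
side 0.84 573 203 285 277 303
side tile 0.63 [241. 287. 310. 358.]
side end [[174. 301.]]
side collar [[229. 293.]]
side tip [[278. 286.]]
[4.9043e+02 1.2091e+02 1.8000e-01 5.7000e-01]
[ 4.26081641e-04  6.26765426e-04  1.24884923e-03 -9.45837382e-04
  9.50047965e-04  3.47981289e-05 -7.70216711e-04]
the job is handed in; nothing more can be done
None
```

The gauge was taken from the rack, pushed down the guide tube until its collar stopped on the rim (about 19 N along the axis), and drawn right out; it is now held level with its tip about 6 cm above the middle of the tile, and the job is handed in at about 17 s.

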